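# Close the dust-filter housings with their keyed lids

### The arm

A 7-joint arm with a two-finger parallel gripper is mounted at the origin on the work surface. World frame = base frame: x ahead of the robot, y to its left, z up, the work surface at z = 0. Lengths are in m, angles in rad, forces in N, time in s.
With the tool pointing down it reaches from about 0.4 to 0.925 m from the base axis. Payload 5.6 kg.
Tool frame: the origin (TCP) lies on the centre line of the jaws, within the pads' length; the fingertips stand 25 mm ahead of it and the grasp point (between the pads) lies 6 mm ahead of it; z points along the fingers, y is the line along which they close (so a half turn about z gives the same grasp; the last joint's range is limited). The gripper opens to 85 mm and grips with 20 to 120 N. Pads are 22 mm wide; open, the fingers measure 114 mm over their backs; the gripper's body (76 mm by 85 mm) begins 54 mm behind the grasp point. The pads swing forward as they close: fully open they stand 13 mm farther back than shut.
Start: joints at [-0.043, 0.468, -0.012, 1.603, 0.006, 1.071, -0.056], TCP at [0.65, -0, 0.256] pointing down, gripper open.
Joint ranges: [-2.53, 2.53], [-0.31, 2.02], [-1.57, 1.55], [0.28, 2.44], [-1.29, 4.43], [0.15, 1.84], [-2.92, 2.92]. Speed limits (rad/s): [2.57, 2.57, 3.14, 3.14, 3.14, 3.14, 3.14].

### API

Orientations are given as a rotation vector (axis times angle).
In Python, from cell import arm, cams gives the robot as it stands.
- The arm moves only by the tool arm_command, never from a script. Its argument "motion" is text: rows parted by semicolons, each of 6 numbers parted by spaces: the shift along the tool's x, y, z in mm, then the turn, a rotation vector about the tool's x, y, z in rad. In form: tx ty tz ax ay az; .... A call has 1 to 20 rows; each row shifts and turns the commanded pose from where the row before left it, along the tool's axes as they then stand; what a row does not reach is not made up. A row lasts 1/10 s, in which the tool goes at most 50 mm and 8.59 degrees, less where a joint would pass 70% of its speed; a pose out of reach is approached as far as the arm can. A call with a gripper value outside its range is refused whole. "claw" is the finger opening in mm, from 0 to 85.4, set as the call begins (left out, the last holds). The fingers move at their own pace and stop on an object; "squeeze" is the grip in N (left out, the last holds). Time passes only in rows, so rows that do not move let the fingers close. It gives the time, the measured TCP pose, the force, the opening and the grip force at its end, in the units of the state.
- arm.get_state(): the state, without advancing time (a new reading comes with each control period).
- cams.capture(name): name is "scene" or "side" or "wrist"; returns the picture (384x512x3 uint8, red, green, blue); there is no depth.
- cams.camera_model(name): a dict with "fovy" (degrees; the focal length in pixels is half the picture's height over the tangent of half this angle, whatever the lens; pixels are square), "cx", "cy" (the principal point, pixels), "R" (3x3) and "t" (3): a world point X has camera coordinates R X + t; the wrist camera has in their place "T_tool_cam" (4x4, takes a point from camera to tool coordinates, whose origin is the TCP and whose axes are the flange's). Camera axes: x right, y down, z forward; pixel columns grow to the right and rows downward; lengths in m; the calibration is good to about 2 mm. A picture is of the moment at which its call begins: read the wrist's pose just before it. camera_model takes no time and is no camera call.
- arm.sign_off(): hands the job in; it is judged then, once.
The state is a dict: "time": time; "joint_pos": joint angles; "dq": joint speeds; "effort": joint torques, N m; "ee_pos": TCP position; "orientation": TCP orientation; "force": force on the tool from outside, world axes, zero at the start; "ft_torque": the same for the moment, N m; "opening": finger opening in m; "grip_force": force on a finger pad.
Only numpy, scipy, OpenCV 4.12 (cv2) and the standard library are available. Lean on these libraries where they do the work, as an engineer would, in place of code of your own. Each camera call takes 0.05 s, during which the arm holds its last target. There are 200 camera calls.

### The job

The filters in the two dust-extraction housings have been changed: close each housing with the lid of its own size. Set each lid into the mouth with its key resting on the rim about 45 degrees or more away from the notch, then turn it on the rim until the key drops into the notch, and seat it fully home, flat on the rim, and let go; do one lid and then the other, in either order. Do not shift or knock over the glue bottle, the sanding block, the jar or the steel can.

Things in the scene. Friction and masses are not known exactly. Their poses are not given: they have to be found in the camera images.
- housing_large_mouth (a point): The large of two open round aluminium filter housings, 100 mm outer diameter, wall 6 mm, rim 90 mm above the bench, fixed. A black hose stub sticks out low on the side opposite the notch, to 73 mm from the axis; the foot is 120 mm across. Point: centre of the mouth, level with the rim top; z up, x horizontally towards the notch.
- housing_large_notch (a point): Notch through the rim wall of the large housing, 17 mm wide, 12 mm deep. Point: its middle, level with the rim top, 50 mm from the axis (wall's outer face). Axes as the mouth.
- lid_large_grip (a point): Loose lid of the large housing, about 300 g: steel disc 100 mm across, 6 mm thick, with a black rib handle on top, 12 mm thick (x), 56 mm long (y), 34 mm tall. Point: centre of the handle, 17 mm above the disc's top, 37 mm above the plug's bottom. z: lid's axis, out through the handle; x: towards the key. It starts plug down on its sloped stand, z leaning 32 degrees from vertical.
- lid_large_seat (a point): Centre of the underside of the large lid's disc, 23 mm below the handle's centre; at the mouth's centre when home. Under the disc is a plug 84.4 mm across, 14 mm deep, chamfered, that fits the 88 mm bore. With the key on the rim, the disc is 8 mm above the rim and the plug 6 mm in the bore. Axes as the handle.
- lid_large_key (a point): Key of the large lid: a square ear, 12 mm wide, sticking out to 58 mm from the axis, from the disc's top face to 8 mm below its underside. Point: middle of its lower face, 50 mm from the axis. Axes as the handle.
- stand_large_board (a point): Fixed wooden stand that holds the large lid: board 130 mm (along the slope) by 100 mm, 12 mm thick, sloped 32 degrees, with two dowels 18 mm tall against the lid's low edge. Point: centre of its upper face; z is normal to the board, x runs up the slope. The lid starts centred on it.
- housing_small_mouth (a point): The small of two open round aluminium filter housings, 80 mm outer diameter, wall 6 mm, rim 90 mm above the bench, fixed. A black hose stub sticks out low on the side opposite the notch, to 63 mm from the axis; the foot is 100 mm across. Point: centre of the mouth, level with the rim top; z up, x horizontally towards the notch.
- housing_small_notch (a point): Notch through the rim wall of the small housing, 17 mm wide, 12 mm deep. Point: its middle, level with the rim top, 40 mm from the axis (wall's outer face). Axes as the mouth.
- lid_small_grip (a point): Loose lid of the small housing, about 200 g: steel disc 80 mm across, 6 mm thick, with a black rib handle on top, 12 mm thick (x), 56 mm long (y), 34 mm tall. Point: centre of the handle, 17 mm above the disc's top, 37 mm above the plug's bottom. z: lid's axis, out through the handle; x: towards the key. It starts plug down on its sloped stand, z leaning 32 degrees from vertical.
- lid_small_seat (a point): Centre of the underside of the small lid's disc, 23 mm below the handle's centre; at the mouth's centre when home. Under the disc is a plug 64.4 mm across, 14 mm deep, chamfered, that fits the 68 mm bore. With the key on the rim, the disc is 8 mm above the rim and the plug 6 mm in the bore. Axes as the handle.
- lid_small_key (a point): Key of the small lid: a square ear, 12 mm wide, sticking out to 48 mm from the axis, from the disc's top face to 8 mm below its underside. Point: middle of its lower face, 40 mm from the axis. Axes as the handle.
- stand_small_board (a point): Fixed wooden stand that holds the small lid: board 110 mm (along the slope) by 80 mm, 12 mm thick, sloped 32 degrees, with two dowels 18 mm tall against the lid's low edge. Point: centre of its upper face; z is normal to the board, x runs up the slope. The lid starts centred on it.
- glue: Bystander: yellow glue bottle, 56 mm across, 170 mm tall, upright; origin at the centre of its underside.
- sanding_block: Bystander: cork sanding block 110 (x) by 60 by 34 mm, lying flat; origin at the centre of its underside.
- jar: Bystander: closed glass jar, 68 mm across, 85 mm tall, upright; origin at the centre of its underside.
- can: Bystander: plain steel can, 66 mm across, 150 mm tall, upright; origin at the centre of its underside.

How it is judged:
On the way, in this order (a step that is already met when the one before it is completed fails the run):
1. a lid sits in the mouth of its own housing, its key resting on the rim at least 20 mm from the notch (((horizontal distance between lid_large_seat and housing_large_mouth below 0.005 m and z of lid_large_seat in the frame of housing_large_mouth between 0.002 and 0.011 m and horizontal distance between lid_large_key and housing_large_notch above 0.02 m and contact force between lid_large and housing_large above 0.2 N) or (horizontal distance between lid_small_seat and housing_small_mouth below 0.005 m and z of lid_small_seat in the frame of housing_small_mouth between 0.002 and 0.011 m and horizontal distance between lid_small_key and housing_small_notch above 0.02 m and contact force between lid_small and housing_small above 0.2 N))), for 0.2 s.
2. a lid has been turned on the rim, still riding on it, until its key is within 18 mm of the notch (((horizontal distance between lid_large_seat and housing_large_mouth below 0.005 m and z of lid_large_seat in the frame of housing_large_mouth between 0.002 and 0.011 m and horizontal distance between lid_large_key and housing_large_notch between 0.007 and 0.018 m) or (horizontal distance between lid_small_seat and housing_small_mouth below 0.005 m and z of lid_small_seat in the frame of housing_small_mouth between 0.002 and 0.011 m and horizontal distance between lid_small_key and housing_small_notch between 0.007 and 0.018 m))).
3. that lid's key has dropped into the notch and the lid is home (((horizontal distance between lid_large_seat and housing_large_mouth below 0.004 m and z of lid_large_seat in the frame of housing_large_mouth between -0.003 and 0.002 m and horizontal distance between lid_large_key and housing_large_notch below 0.005 m and angle between lid_large_seat's own z axis and vertical below 0.04 rad) or (horizontal distance between lid_small_seat and housing_small_mouth below 0.004 m and z of lid_small_seat in the frame of housing_small_mouth between -0.003 and 0.002 m and horizontal distance between lid_small_key and housing_small_notch below 0.005 m and angle between lid_small_seat's own z axis and vertical below 0.04 rad))), for 0.2 s.
4. with the first lid home, the other sits in the mouth of its housing, its key resting on the rim at least 20 mm from the notch ((((horizontal distance between lid_large_seat and housing_large_mouth below 0.004 m and z of lid_large_seat in the frame of housing_large_mouth between -0.003 and 0.002 m and horizontal distance between lid_large_key and housing_large_notch below 0.005 m and angle between lid_large_seat's own z axis and vertical below 0.04 rad) and (horizontal distance between lid_small_seat and housing_small_mouth below 0.005 m and z of lid_small_seat in the frame of housing_small_mouth between 0.002 and 0.011 m and horizontal distance between lid_small_key and housing_small_notch above 0.02 m and contact force between lid_small and housing_small above 0.2 N)) or ((horizontal distance between lid_small_seat and housing_small_mouth below 0.004 m and z of lid_small_seat in the frame of housing_small_mouth between -0.003 and 0.002 m and horizontal distance between lid_small_key and housing_small_notch below 0.005 m and angle between lid_small_seat's own z axis and vertical below 0.04 rad) and (horizontal distance between lid_large_seat and housing_large_mouth below 0.005 m and z of lid_large_seat in the frame of housing_large_mouth between 0.002 and 0.011 m and horizontal distance between lid_large_key and housing_large_notch above 0.02 m and contact force between lid_large and housing_large above 0.2 N)))), for 0.2 s.
5. the other lid has been turned on the rim, still riding on it, until its key is within 18 mm of the notch ((((horizontal distance between lid_large_seat and housing_large_mouth below 0.004 m and z of lid_large_seat in the frame of housing_large_mouth between -0.003 and 0.002 m and horizontal distance between lid_large_key and housing_large_notch below 0.005 m and angle between lid_large_seat's own z axis and vertical below 0.04 rad) and (horizontal distance between lid_small_seat and housing_small_mouth below 0.005 m and z of lid_small_seat in the frame of housing_small_mouth between 0.002 and 0.011 m and horizontal distance between lid_small_key and housing_small_notch between 0.007 and 0.018 m)) or ((horizontal distance between lid_small_seat and housing_small_mouth below 0.004 m and z of lid_small_seat in the frame of housing_small_mouth between -0.003 and 0.002 m and horizontal distance between lid_small_key and housing_small_notch below 0.005 m and angle between lid_small_seat's own z axis and vertical below 0.04 rad) and (horizontal distance between lid_large_seat and housing_large_mouth below 0.005 m and z of lid_large_seat in the frame of housing_large_mouth between 0.002 and 0.011 m and horizontal distance between lid_large_key and housing_large_notch between 0.007 and 0.018 m)))).
6. both lids are home (horizontal distance between lid_large_seat and housing_large_mouth below 0.004 m and z of lid_large_seat in the frame of housing_large_mouth between -0.003 and 0.002 m and horizontal distance between lid_large_key and housing_large_notch below 0.005 m and angle between each of lid_large_seat, lid_small_seat's own z axis and vertical below 0.04 rad and horizontal distance between lid_small_seat and housing_small_mouth below 0.004 m and z of lid_small_seat in the frame of housing_small_mouth between -0.003 and 0.002 m and horizontal distance between lid_small_key and housing_small_notch below 0.005 m), for 0.2 s.
At the end, for the whole second after the job is handed in: Each lid lies at rest on the housing of its own size: centred within 4 mm, the disc's underside within 2 mm of the rim top, level within 0.04 rad, its key within 5 mm of the notch's middle; the robot has let go (all of step 6 and linear speed of each of lid_large, lid_small below 0.02 m/s); the robot touches nothing.
It fails at once if the glue bottle is shifted by more than 25 mm or tipped over (distance of glue from where it was at the start of the episode above 0.025 m or angle between glue's own z axis and vertical above 0.3 rad).
It fails at once if the sanding block is shifted by more than 25 mm or tipped over (distance of sanding_block from where it was at the start of the episode above 0.025 m or angle between sanding_block's own z axis and vertical above 0.3 rad).
It fails at once if the jar is shifted by more than 25 mm or tipped over (distance of jar from where it was at the start of the episode above 0.025 m or angle between jar's own z axis and vertical above 0.3 rad).
It fails at once if the steel can is shifted by more than 25 mm or tipped over (distance of can from where it was at the start of the episode above 0.025 m or angle between can's own z axis and vertical above 0.3 rad).
It also fails if it takes over 64 s, if anything falls off the work surface, if the arm or the gripper's body presses on something with over 40 N, if the wrist force passes 120 N, or if a joint passes its speed limit or range.

## Working session

There is one attempt and no reset: what is moved stays moved. The work goes in short steps, Python scripts to look and compute and a tool call to move; the robot and the scene stay as the last step left them, time stands still between calls to the robot, and variables do not carry over. Pictures are saved under pics/ and viewed, at most 10 in all, crops included, and the job is handed in when it is done.

Besides the shell and the picture viewer there is one more tool, called after "Request:" by a JSON object that holds its "method" and its "body". arm_command: Moves the arm, as the interface text tells. Its arguments: {"type":"object","properties":{"motion":{"type":"string"},"claw":{"type":"number"},"squeeze":{"type":"number"}},"required":["motion"]}

```bash
mkdir -p pics; ls; python3 - <<'E'
from cell import arm,cams
import cv2,json
for n in("scene","side"):
    cv2.imwrite(f"pics/{n}0.png",cams.capture(n)[:,:,::-1])
for n in("scene","side","wrist"): print(n,cams.camera_model(n))
s=arm.get_state();print(s)
E
```

```text
pics
scene {'fovy': 56.10468708247544, 'cx': 253.26958734669154, 'cy': 196.10341486956608, 'R': array([[ 0.19406256,  0.98084821,  0.01662835],
       [ 0.5901818 , -0.10319512, -0.80064737],
       [-0.78359758,  0.16518943, -0.59890507]]), 't': array([-0.12508137, -0.22400841,  1.39942673])}
side {'fovy': 45.26130919596796, 'cx': 259.78178739232425, 'cy': 191.47104184828777, 'R': array([[-0.98883588, -0.14769295,  0.01975866],
       [-0.10272135,  0.57959103, -0.80840742],
       [ 0.10794414, -0.8014119 , -0.58829162]]), 't': array([0.53228794, 0.12967444, 1.02815077])}
wrist {'fovy': 62.50669421336601, 'cx': 252.52082862251024, 'cy': 189.08218728571998, 'T_tool_cam': array([[-3.96090155e-04, -9.57153261e-01, -2.89581556e-01,
         7.48129777e-02],
       [ 9.99999646e-01, -1.64096604e-04, -8.25413119e-04,
         4.77269602e-04],
       [ 7.42527509e-04, -2.89581780e-01,  9.57152987e-01,
        -1.17463489e-01],
       [ 0.00000000e+00,  0.00000000e+00,  0.00000000e+00,
         1.00000000e+00]])}
{'time': 0.1, 'joint_pos': array([-0.04301381,  0.46832454, -0.0116316 ,  1.60352462,  0.00598831,
        1.07138569, -0.05628489]), 'dq': array([-0.0009349 , -0.001462  , -0.00010447, -0.00188324,  0.00179945,
        0.00026585,  0.00029566]), 'effort': array([ 1.06754396e-03, -5.33521950e+01,  2.19214533e-02, -2.51963443e+01,
        1.15740488e-02,  4.25570266e-03,  1.47225879e-06]), 'ee_pos': array([ 6.49543506e-01, -3.34051650e-05,  2.55413421e-01]), 'orientation': array([-2.22070209e+00, -2.22066770e+00,  1.88440381e-03]), 'force': array([ 0.719549  ,  0.26791952, -0.38136606]), 'ft_torque': array([ 0.01292042, -0.02342804, -0.01603436]), 'grip_force': 0.0, 'opening': 0.08505329115093156}
```

View pics/scene0.png

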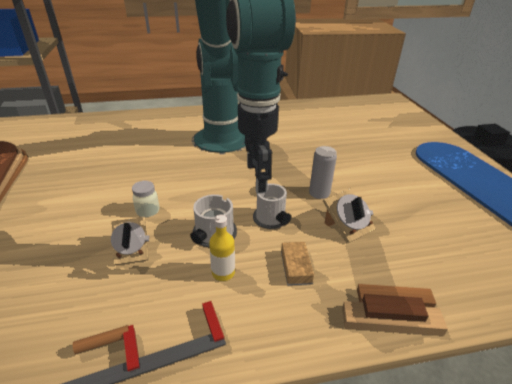

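View pics/side0.png

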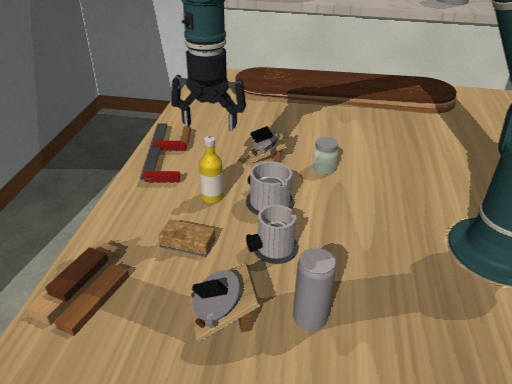

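```bash
cat > h.py <<'E'
import numpy as np,cv2
from cell import arm,cams
from scipy.spatial.transform import Rotation as Rn
def P(name,st=None):
    m=cams.camera_model(name);f=192/np.tan(np.radians(m['fovy']/2))
    K=np.array([[f,0,m['cx']],[0,f,m['cy']],[0,0,1]])
    if name=='wrist':
        T=np.eye(4);T[:3,:3]=Rn.from_rotvec(st['orientation']).as_matrix();T[:3,3]=st['ee_pos']
        W=np.linalg.inv(T@m['T_tool_cam']);R,t=W[:3,:3],W[:3,3]
    else: R,t=np.array(m['R']),np.array(m['t'])
    return K,R,t
def shot(name,fn):
    st=arm.get_state();im=cams.capture(name)
    cv2.imwrite(fn,im[:,:,::-1]);np.save(fn+'.npy',np.r_[st['ee_pos'],st['orientation']]);return im
def PF(name,fn):
    v=np.load(fn+'.npy');return P(name,dict(ee_pos=v[:3],orientation=v[3:]))
def tri(obs): # [(cam,(u,v))] -> X, residual px
    A=[]
    for (K,R,t),(u,v) in obs:
        M=K@np.c_[R,t];A+=[u*M[2]-M[0],v*M[2]-M[1]]
    X=np.linalg.svd(np.array(A))[2][-1];X=X[:3]/X[3]
    r=[proj(c,X)-np.array(p) for c,p in obs];return X,np.abs(r).max()
def proj(c,X):
    K,R,t=c;x=K@(R@np.asarray(X)+t);return x[:2]/x[2]
def onz(c,uv,z):
    K,R,t=c;d=R.T@np.linalg.solve(K,[uv[0],uv[1],1]);C=-R.T@t;return C+d*(z-C[2])/d[2]
E
python3 - <<'E'
from h import *
a,b=P('scene'),P('side')
for n,p,q in [('small',(270,193),(277,220)),('large',(214,207),(270,176)),('lidR',(352,212),(215,298)),('hR',(353,209),(210,289)),('lidL',(128,238),(263,140)),('hL',(126,236),(261,135)),('glue',(222,220),(209,140)),('can',(325,152),(317,257)),('jar',(144,187),(326,144)),('block',(297,253),(188,233))]:
    X,r=tri([(a,p),(b,q)]);print(n,X.round(3),round(r,1))
E
```

```text
small [0.491 0.077 0.08 ] 0.7
large [ 0.527 -0.08   0.083] 0.4
lidR [0.577 0.283 0.054] 0.9
hR [0.586 0.279 0.071] 1.0
lidL [ 0.574 -0.295  0.055] 0.1
hL [ 0.581 -0.296  0.069] 0.2
glue [ 0.673 -0.077  0.166] 0.9
can [0.407 0.252 0.149] 1.0
jar [ 0.4   -0.261  0.08 ] 0.0
block [0.68  0.101 0.036] 0.9
```

Request:
{"method": "arm_command", "body": {"motion": "-10 -40 -15 0 0 0; -10 -40 -15 0 0 0; -10 -40 -15 0 0 0; 0 0 0 0 0 0; 0 0 0 0 0 0"}}

```text
time: 0.6
ee_pos: [0.5298, -0.0302, 0.302]
orientation: [2.221, 2.22, 0.002]
force: [0.6, 1.2, 0.2]
opening: 0.0855
grip_force: 0.0
```

```bash
python3 -c "
from h import *
shot('wrist','pics/w1.png')"
```

Request:
{"method": "arm_command", "body": {"motion": "40 0 0 0 0 0; 40 0 0 0 0 0; 40 0 0 0 0 0; 0 0 0 0 0 0; 0 0 0 0 0 0"}}

```text
time: 1.15
ee_pos: [0.5303, 0.0914, 0.3002]
orientation: [-2.217, -2.224, 0.002]
force: [0.0, -0.5, -0.6]
opening: 0.0855
grip_force: 0.0
```

```bash
python3 -c "
from h import *
shot('wrist','pics/w2.png')"
```

Request:
{"method": "arm_command", "body": {"motion": "40 10 0 0 0 0; 40 10 0 0 0 0; 40 10 0 0 0 0; 40 0 0 0 0 0; 0 0 0 0 0 0; 0 0 0 0 0 0"}}

```text
time: 1.8
ee_pos: [0.5604, 0.2493, 0.3003]
orientation: [2.222, 2.221, -0.003]
force: [0.5, -0.8, -0.0]
opening: 0.0858
grip_force: 0.0
```

```bash
python3 -c "
from h import *
shot('wrist','pics/w3.png')"
```

Request:
{"method": "arm_command", "body": {"motion": "40 0 0 0 0 0; 40 0 0 0 0 0; 0 0 0 0 0 0; 0 0 0 0 0 0"}}

```text
time: 2.25
ee_pos: [0.5606, 0.3286, 0.3009]
orientation: [2.222, 2.219, -0.002]
force: [0.0, -1.2, -0.4]
opening: 0.0852
grip_force: 0.0
```

```bash
python3 -c "
from h import *
shot('wrist','pics/w4.png');s=arm.get_state();print(s['time'],s['ee_pos'],s['orientation'])
ims=[cv2.imread(f'pics/w{i}.png') for i in (1,2,3,4)]
m=np.vstack([np.hstack(ims[:2]),np.hstack(ims[2:])]);cv2.imwrite('pics/m1.png',cv2.resize(m,(800,600),interpolation=cv2.INTER_AREA))"
```

```text
2.3 [0.56097335 0.32746783 0.30102463] [ 2.22368132e+00  2.21725392e+00 -1.81714792e-03]
```

View pics/m1.png

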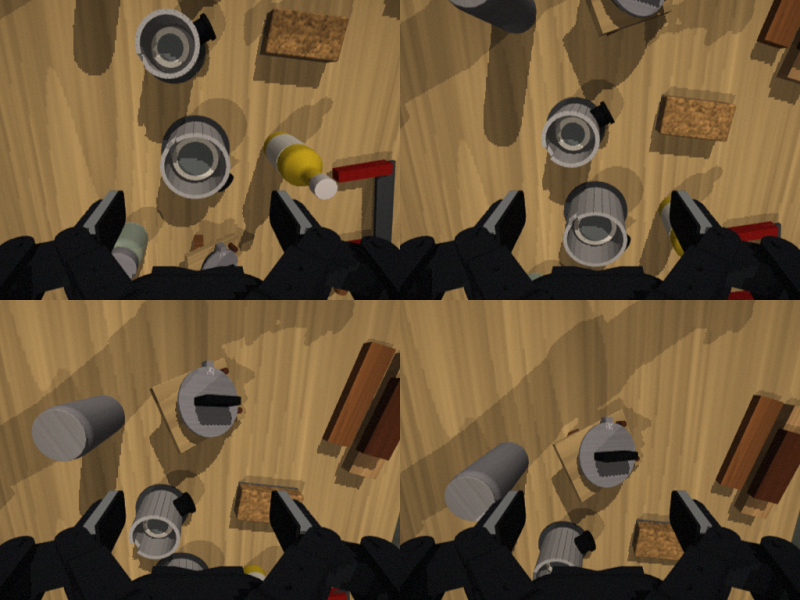

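Request:
{"method": "arm_command", "body": {"motion": "-45 0 0 0 0 0; -45 0 0 0 0 0; -45 0 0 0 0 0; -45 0 0 0 0 0; -45 0 0 0 0 0; -45 0 0 0 0 0; -45 0 0 0 0 0; -45 0 0 0 0 0; -45 0 0 0 0 0; -45 0 0 0 0 0; -45 0 0 0 0 0; -45 0 0 0 0 0; 0 0 0 0 0 0; 0 0 0 0 0 0; 0 0 0 0 0 0"}}

```text
time: 3.8
ee_pos: [0.5594, -0.21, 0.3014]
orientation: [-2.222, -2.22, -0.001]
force: [0.5, 0.3, 0.5]
opening: 0.085
grip_force: 0.0
```

```bash
python3 -c "
from h import *
shot('wrist','pics/w5.png')"
```

Request:
{"method": "arm_command", "body": {"motion": "-40 0 0 0 0 0; -40 0 0 0 0 0; 0 0 0 0 0 0; 0 0 0 0 0 0"}}

```text
time: 4.25
ee_pos: [0.5598, -0.2898, 0.3011]
orientation: [-2.222, -2.22, -0.0]
force: [0.1, 1.0, 0.8]
opening: 0.0855
grip_force: 0.0
```

```bash
python3 - <<'E'
from h import *
shot('wrist','pics/w6.png');s=arm.get_state();print(s['time'],s['ee_pos'],s['orientation'])
def crop(i,u,v,w,h,k): return cv2.resize(cv2.imread(f'pics/w{i}.png')[v:v+h,u:u+w],None,fx=k,fy=k,interpolation=cv2.INTER_CUBIC)
# housings: w1 small (150..290,0..120), large (190..320,140..270); w2
m=np.vstack([np.hstack([crop(1,160,0,130,100,3),crop(1,190,150,130,100,3)]),np.hstack([crop(2,160,115,130,100,3),crop(2,190,240,130,100,3)])])
cv2.imwrite('pics/m2.png',m)
m=np.vstack([np.hstack([crop(3,210,70,130,100,3),crop(4,210,145,130,100,3)]),cv2.resize(np.hstack([cv2.imread('pics/w5.png'),cv2.imread('pics/w6.png')]),(780,292))])
cv2.imwrite('pics/m3.png',m)
E
```

```text
4.3 [ 0.56027418 -0.28848759  0.30116581] [-2.21919248e+00 -2.22253560e+00 -1.14406286e-03]
```

View pics/m2.png

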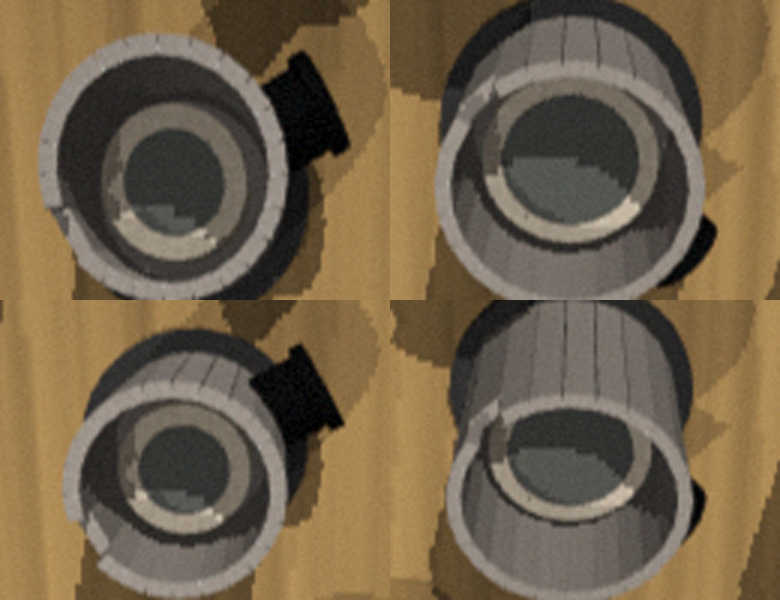

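View pics/m3.png

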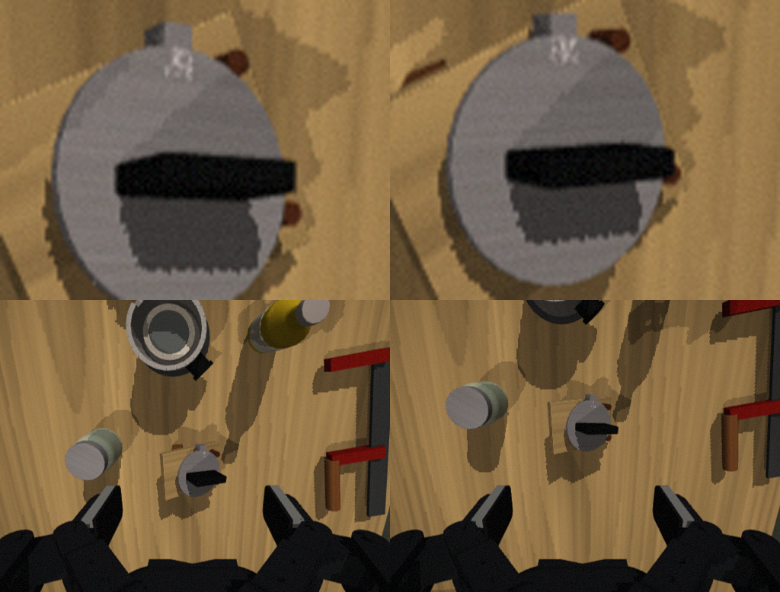

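```bash
cat > fit.py <<'E'
from h import *
from scipy.optimize import minimize
def circ(c,r,z,n=180):
    a=np.linspace(0,2*np.pi,n,endpoint=False);return np.c_[c[0]+r*np.cos(a),c[1]+r*np.sin(a),np.full(n,c[2]+z)]
def pj(c,X):
    K,R,t=c;x=(np.asarray(X)@R.T+t)@K.T;return x[:,:2]/x[:,2:]
def grad(fn,s):
    g=cv2.GaussianBlur(cv2.imread(fn).astype(np.float32).mean(2),(0,0),s)
    return np.hypot(cv2.Sobel(g,5,1,0),cv2.Sobel(g,5,0,1))
def fit_rim(fns,x0,R):
    x=np.array(x0)
    for s in(2.5,1.2):
        G=[(PF('wrist',f),grad(f,s)) for f in fns]
        def cost(x):
            tot=0
            for c,g in G:
                for r in(R,R-.006):
                    q=pj(c,circ(x,r,0)).astype(np.float32)
                    tot-=np.minimum(cv2.remap(g,q[:,0].reshape(1,-1),q[:,1].reshape(1,-1),1),60*1).mean()
            return tot
        x=minimize(cost,x,method='Nelder-Mead',options=dict(initial_simplex=np.vstack([x]+[x+.008/s*e for e in np.eye(3)]),xatol=1e-5,fatol=1e-4)).x
    return x,cost(x)
# lid: R0 frame from (tilt az, tilt, spin)
def lidR(az,tilt,spin):
    return Rn.from_euler('z',az)*Rn.from_euler('y',tilt)*Rn.from_euler('z',spin-az)   # spin = key azimuth when level
def box(x0,x1,y0,y1,z0,z1): return np.array([[x,y,z] for x in(x0,x1) for y in(y0,y1) for z in(z0,z1)])
HAND=box(-.006,.006,-.028,.028,.006,.040)
def parts(R):
    D=np.vstack([circ((0,0,0),R,0,72),circ((0,0,0),R,.006,72)]);k=R+.008
    return D,box(R-.005,k,-.006,.006,-.008,.006)
def mask(im):
    hsv=cv2.cvtColor(im,cv2.COLOR_BGR2HSV).astype(int);v=im.max(2).astype(int)
    sat=v-im.min(2)
    blk=(v<48)&(sat<25); gry=(sat<0.30*v)&(v>=40)
    return blk,blk|gry
S=8
def ras(polys,off,sh):
    m=np.zeros(sh,np.uint8)
    for p in polys:
        h=cv2.convexHull(((p-off)*256).astype(np.int32).reshape(-1,1,2))
        cv2.fillConvexPoly(m,h,255,cv2.LINE_AA,8)
    return m/255.
def fit_lid(obs,p0,R,steps=(.01,.01,.01,.2,.1,.2),free_tilt=True):
    D,Kb=parts(R);data=[]
    for c,im,(u,v,w,h) in obs:
        b,a=mask(cv2.GaussianBlur(im,(0,0),.7)[v:v+h,u:u+w]);a=a.astype(np.uint8)
        n,lab,st,_=cv2.connectedComponentsWithStats(a);a=lab==1+np.argmax(st[1:,4])
        b=b.astype(np.uint8);n,lab,st,_=cv2.connectedComponentsWithStats(b);b=lab==1+np.argmax(st[1:,4])
        data.append((c,np.array([u,v]),b.astype(float),a.astype(float)))
    def cost(p):
        Rm=lidR(*p[3:]).as_matrix();t=0
        for c,off,b,a in data:
            H=[pj(c,X@Rm.T+p[:3]) for X in(HAND,D,Kb)]
            mh=ras(H[:1],off,b.shape);ma=ras(H,off,b.shape)
            t+=np.abs(mh-b).sum()/b.sum()+np.abs(ma-a).sum()/a.sum()
        return t/len(data)
    p=np.array(p0,float)
    for k in(1,.4,.15):
        p=minimize(cost,p,method='Nelder-Mead',options=dict(initial_simplex=np.vstack([p]+[p+k*s*e for s,e in zip(steps,np.eye(6))]),xatol=1e-5,fatol=1e-5,maxiter=600)).x
    return p,cost(p),data
E
cat > run1.py <<'E'
from fit import *
print('small',fit_rim(['pics/w1.png','pics/w2.png'],[.491,.077,.09],.04))
print('large',fit_rim(['pics/w1.png','pics/w2.png'],[.527,-.08,.09],.05))
for n,fs,p0,R,rc in [('LARGE',(3,4),[.577,.283,.055,-.3,.56,1.5],.05,[(205,65,125,120),(205,140,125,110)]),('SMALL',(5,6),[.574,-.295,.055,0,.56,1.5],.04,[(225,180,90,85),(225,115,90,85)])]:
    obs=[(PF('wrist',f'pics/w{i}.png'),cv2.imread(f'pics/w{i}.png'),r) for i,r in zip(fs,rc)]
    p,c,data=fit_lid(obs,p0,R);Rm=lidR(*p[3:]).as_matrix()
    print(n,'seat',p[:3].round(4),'az,tilt,spin deg',np.degrees(p[3:]).round(1),'cost',round(c,3),'grip',(p[:3]+Rm@[0,0,.023]).round(4))
    vis=[]
    for (cm,im,(u,v,w,h)),d in zip(obs,data):
        o=cv2.resize(im[v:v+h,u:u+w],None,fx=3,fy=3,interpolation=cv2.INTER_CUBIC)
        for X in(HAND,)+parts(R):
            q=((pj(cm,X@Rm.T+p[:3])-[u,v]+.5)*3).astype(np.int32);cv2.polylines(o,[cv2.convexHull(q)],1,(0,0,255) if len(X)==8 else (0,255,0),1)
        vis.append(cv2.resize(o,(300,290)))
    np.save(n+'.npy',p);cv2.imwrite(f'pics/v{n}.png',np.hstack(vis))
cv2.imwrite('pics/m4.png',np.vstack([cv2.imread('pics/vLARGE.png'),cv2.imread('pics/vSMALL.png')]))
a=P('scene')
E
python3 run1.py
```

```text
small (array([0.49364019, 0.07892966, 0.08955433]), np.float32(-228.02061))
large (array([ 0.52699119, -0.08305282,  0.09022411]), np.float32(-234.46924))
LARGE seat [0.5765 0.2813 0.0519] az,tilt,spin deg [20.4 33.7 87.6] cost 0.201 grip [0.5885 0.2858 0.071 ]
SMALL seat [ 0.5678 -0.2991  0.0465] az,tilt,spin deg [ 4.2 37.  82.8] cost 0.208 grip [ 0.5817 -0.2981  0.0649]
```

View pics/m4.png

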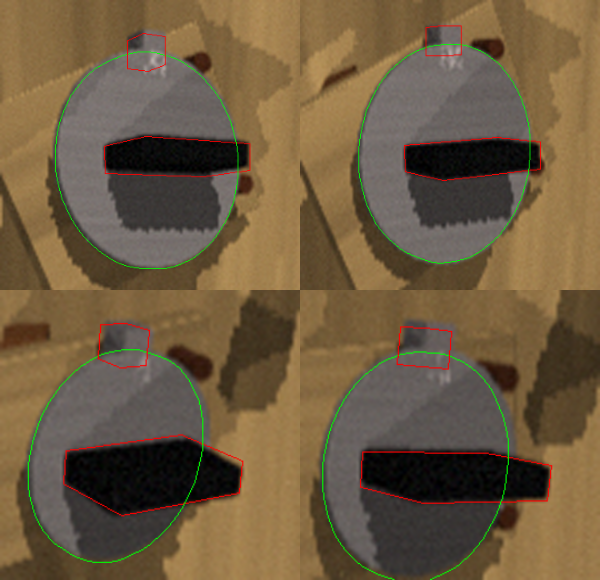

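```bash
cat >> fit.py <<'E'
def dens(h,step=1.0):
    h=h.reshape(-1,2);n=np.roll(h,-1,0);L=np.hypot(*(n-h).T)
    return np.vstack([a+(b-a)*np.linspace(0,1,max(2,int(l/step)),endpoint=False)[:,None] for a,b,l in zip(h,n,L)])
def fit_edge(obs,p0,R,tilt=None,steps=(.006,.006,.006,.15,.05,.1),wk=.5,hand=True,sig=(2,1)):
    """obs: (cam,img); gradient along contours. tilt fixed if given"""
    D,Kb=parts(R);top=D[72:];p=np.array(p0,float);bot=D[:72]
    if tilt is not None:p[4]=tilt;steps=list(steps);steps[4]=0
    idx=[i for i in range(6) if steps[i]>0]
    for s in sig:
        G=[]
        for c,im in obs:
            g=cv2.GaussianBlur(im.astype(np.float32).mean(2),(0,0),s);G.append((c,np.hypot(cv2.Sobel(g,5,1,0),cv2.Sobel(g,5,0,1))))
        def samp(g,q):
            q=q.astype(np.float32);return np.minimum(cv2.remap(g,q[:,0].reshape(1,-1),q[:,1].reshape(1,-1),1),70).mean()
        def cost(y):
            p_=p.copy();p_[idx]=y;Rm=lidR(*p_[3:]).as_matrix();t=0
            for c,g in G:
                t-=samp(g,pj(c,top@Rm.T+p_[:3]))
                if hand:t-=samp(g,dens(cv2.convexHull(pj(c,HAND@Rm.T+p_[:3]).astype(np.float32))))
                t-=wk*samp(g,dens(cv2.convexHull(pj(c,Kb@Rm.T+p_[:3]).astype(np.float32))))
            return t/len(G)
        for k in(1,.5):
            y0=p[idx];r=minimize(cost,y0,method='Nelder-Mead',options=dict(initial_simplex=np.vstack([y0]+[y0+k*s/2*steps[i]*e for i,e in zip(idx,np.eye(len(idx)))]),xatol=1e-5,fatol=1e-4,maxiter=1500));p[idx]=r.x
    return p,r.fun
def overlay(obs,p,R,rc,size):
    Rm=lidR(*p[3:]).as_matrix();vis=[]
    for (cm,im),(u,v,w,h) in zip(obs,rc):
        o=cv2.resize(im[v:v+h,u:u+w],None,fx=3,fy=3,interpolation=cv2.INTER_CUBIC)
        for X in(HAND,parts(R)[0][72:],parts(R)[1]):
            q=((pj(cm,X@Rm.T+p[:3])-[u,v]+.5)*3).astype(np.int32);cv2.polylines(o,[cv2.convexHull(q)],1,(0,0,255) if len(X)==8 else (0,255,0),1)
        vis.append(cv2.resize(o,size))
    return np.hstack(vis)
E
cat > run2.py <<'E'
from fit import *
vs=[]
for n,fs,p0,R,rc in [('LARGE',(3,4),np.load('LARGE.npy'),.05,[(205,65,125,120),(205,140,125,110)]),('SMALL',(5,6),np.array([.574,-.297,.05,0.05,.5585,1.45]),.04,[(225,180,90,85),(225,115,90,85)])]:
    obs=[(PF('wrist',f'pics/w{i}.png'),cv2.imread(f'pics/w{i}.png')) for i in fs]
    best=None
    for t in(np.radians(32),None):
      p,c=min((fit_edge(obs,p0+np.array([dx,dy,0,da,0,0]),R,tilt=t) for dx in(-.003,.003) for dy in(-.003,.003) for da in(-.1,.1)),key=lambda r:r[1]);Rm=lidR(*p[3:]).as_matrix()
      print(n,'seat',p[:3].round(4),'az,tilt,spin deg',np.degrees(p[3:]).round(1),'cost',round(c,3),'grip',(p[:3]+Rm@[0,0,.023]).round(4))
      if t: np.save(n+'.npy',p);vs.append(overlay(obs,p,R,rc,(400,300)))
cv2.imwrite('pics/m5.png',np.vstack(vs))
E
python3 run2.py
```

```text
LARGE seat [0.5769 0.2829 0.0579] az,tilt,spin deg [21.6 32.  88.2] cost -144.589 grip [0.5883 0.2874 0.0774]
LARGE seat [0.5769 0.2828 0.0574] az,tilt,spin deg [21.4 31.3 88.1] cost -144.909 grip [0.5881 0.2872 0.0771]
SMALL seat [ 0.5687 -0.2961  0.0507] az,tilt,spin deg [ 1.8 32.  82.9] cost -129.451 grip [ 0.5809 -0.2957  0.0702]
SMALL seat [ 0.5691 -0.2963  0.05  ] az,tilt,spin deg [ 1.2 30.7 83.8] cost -129.593 grip [ 0.5808 -0.296   0.0698]
```

View pics/m5.png

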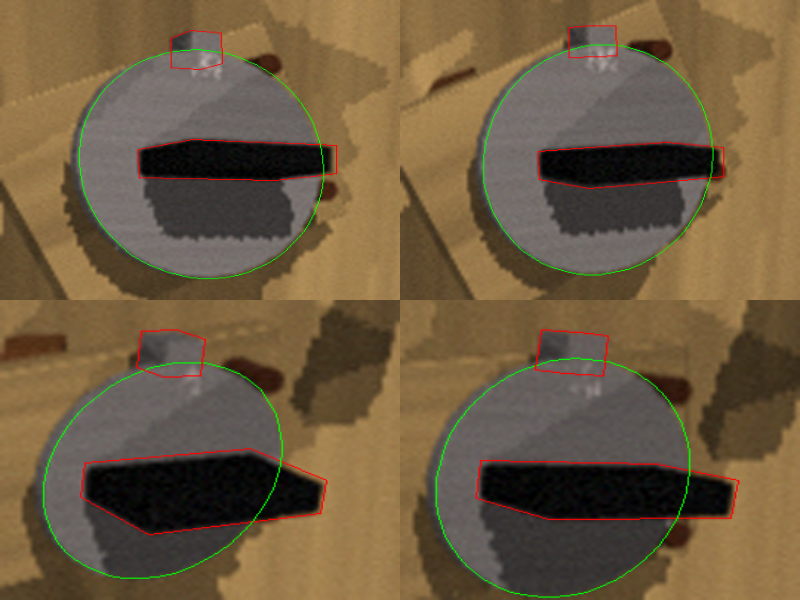

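```bash
python3 - <<'E'
from fit import *
for n,c,R in(('small',(.4936,.0789,.0899),.04),('large',(.527,-.0831,.0899),.05)):
  for i in(1,2):
    C=PF('wrist',f'pics/w{i}.png');g=cv2.imread(f'pics/w{i}.png').astype(np.float32).mean(2)
    a=np.arange(0,360,3)
    X=np.c_[c[0]+(R-.003)*np.cos(np.radians(a)),c[1]+(R-.003)*np.sin(np.radians(a)),np.full(120,c[2])]
    q=pj(C,X).astype(np.float32);v=cv2.remap(g,q[:,0].reshape(1,-1),q[:,1].reshape(1,-1),1)[0]
    lo=np.where(v<110)[0];print(n,i,'med',np.median(v),[(int(a[j]),int(v[j])) for j in lo])
  for i,pts in ((1,[(45,207),(75,250)]),(2,[(68,220),(101,267)])) if n=='small' else ((1,[(97,78),(60,112)]),(2,[(108,102),(80,130)])):
    off=np.array([160,0] if n=='small' and i==1 else [160,115] if n=='small' else [190,150] if i==1 else [190,240])
    for p in pts:
      X=onz(PF('wrist',f'pics/w{i}.png'),np.array(p)/3+off,.09)-np.array(c);print(n,i,np.degrees(np.arctan2(X[1],X[0])).round(1),np.hypot(*X[:2]).round(4))
  C=P('scene')
E
```

```text
small 1 med 142.82649 [(198, 76), (201, 88), (204, 82), (207, 88)]
small 2 med 146.80225 [(201, 102), (210, 108), (213, 107), (222, 105)]
small 1 -163.5 0.0405
small 1 -140.4 0.0388
small 2 -163.8 0.0405
small 2 -133.7 0.0404
large 1 med 142.32161 [(126, 91)]
large 2 med 140.20769 [(126, 73), (129, 67), (132, 59), (135, 43), (138, 75), (141, 109)]
large 1 124.3 0.0517
large 1 145.0 0.0524
large 2 121.4 0.0532
large 2 140.0 0.051
```

```bash
cat > plan.py <<'E'
from h import *
from fit import lidR
def rel(Rt,pt,st=None):
    st=st or arm.get_state();R0=Rn.from_rotvec(st['orientation']);r=(R0.inv()*Rt).as_rotvec()
    d=Rt.as_matrix().T@(np.array(pt)-st['ee_pos'])*1000
    print('t',round(st['time'],2),'turn rv',r.round(4),'deg',np.degrees(np.linalg.norm(r)).round(1),'| then shift (new tool axes, mm)',d.round(1),'| shift in old axes',(R0.as_matrix().T@(np.array(pt)-st['ee_pos'])*1000).round(1))
    return r,d
def toolR(L): # lid rotation -> tool rotation, tool y=-lid x, z=-lid z
    M=L.as_matrix();return Rn.from_matrix(np.c_[-M[:,1],-M[:,0],-M[:,2]])
E
python3 - <<'E'
from plan import *
p=np.load('SMALL.npy');L=lidR(*p[3:]);lz=L.as_matrix()[:,2]
rel(toolR(L),p[:3]+.155*lz);rel(toolR(L),p[:3]+.035*lz)
E
```

```text
t 4.3 turn rv [ 0.4015 -0.4852  1.6473] deg 101.0 | then shift (new tool axes, mm) [139.2 -13.7  53.1] | shift in old axes [ -5.3  90.5 119. ]
t 4.3 turn rv [ 0.4015 -0.4852  1.6473] deg 101.0 | then shift (new tool axes, mm) [139.2 -13.7 173.1] | shift in old axes [ -7.3  27.  220.8]
```

Request:
{"method": "arm_command", "body": {"motion": "0 0 0 0.0335 -0.0404 0.1373; 0 0 0 0.0335 -0.0404 0.1373; 0 0 0 0.0335 -0.0404 0.1373; 0 0 0 0.0335 -0.0404 0.1373; 0 0 0 0.0335 -0.0404 0.1373; 0 0 0 0.0335 -0.0404 0.1373; 0 0 0 0.0335 -0.0404 0.1373; 0 0 0 0.0335 -0.0404 0.1373; 0 0 0 0.0335 -0.0404 0.1373; 0 0 0 0.0335 -0.0404 0.1373; 0 0 0 0.0335 -0.0404 0.1373; 0 0 0 0.0335 -0.0404 0.1373; 35 -3 13 0 0 0; 35 -3 13 0 0 0; 35 -3 13 0 0 0; 35 -4 13 0 0 0; 0 0 0 0 0 0; 0 0 0 0 0 0; 0 0 0 0 0 0", "claw": 60, "squeeze": 60}}

```text
time: 6.2
ee_pos: [0.6519, -0.2958, 0.1849]
orientation: [2.966, -0.186, -0.845]
force: [1.2, -0.6, 0.4]
opening: 0.0602
grip_force: 0.0
```

```bash
python3 - <<'E'
from plan import *
s=arm.get_state();print(s['joint_pos'].round(2))
p=np.load('SMALL.npy');L=lidR(*p[3:]);lz=L.as_matrix()[:,2]
rel(toolR(L),p[:3]+.035*lz)
im=shot('wrist','pics/w7.png')
from fit import *
print(fit_edge([(PF('wrist','pics/w7.png'),im[:,:,::-1].copy())]+[(PF('wrist',f'pics/w{i}.png'),cv2.imread(f'pics/w{i}.png')) for i in (5,6)],p,.04,tilt=np.radians(32)),p)
cv2.imwrite('pics/m6.png',overlay([(PF('wrist','pics/w7.png'),im[:,:,::-1].copy())],p,.04,[(0,0,512,384)],(640,480)))
E
```

```text
[ 0.09  0.97  0.46  1.06 -0.12  1.68 -1.21]
t 6.2 turn rv [ 0.0002 -0.002  -0.0018] deg 0.2 | then shift (new tool axes, mm) [  0.2  -2.3 122.9] | shift in old axes [ -0.   -2.3 122.9]
(array([ 0.56759971, -0.29682828,  0.05135556,  0.02676902,  0.55850536,
        1.46298031]), np.float64(-133.02175903320312)) [ 0.56871437 -0.29610695  0.05069806  0.03115204  0.55850536  1.44718466]
```

View pics/m6.png

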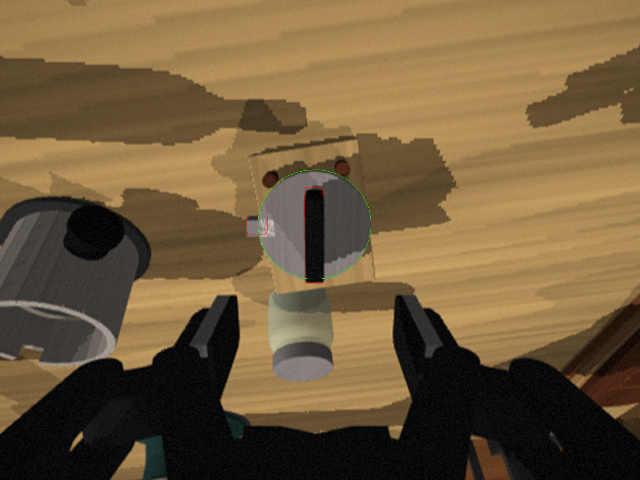

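Request:
{"method": "arm_command", "body": {"motion": "0 -1 20 0 0 0; 0 -1 20 0 0 0; 0 0 20 0 0 0; 0 0 20 0 0 0; 0 0 15 0 0 0; 0 0 10 0 0 0; 0 0 9 0 0 0; 0 0 8 0 0 0; 0 0 0 0 0 0"}}

```text
time: 7.15
ee_pos: [0.5866, -0.2961, 0.0789]
orientation: [2.966, -0.187, -0.85]
force: [-0.6, 0.8, -0.7]
opening: 0.0599
grip_force: 0.0
```

Request:
{"method": "arm_command", "body": {"motion": "0 0 0 0 0 0; 0 0 0 0 0 0; 0 0 0 0 0 0; 0 0 0 0 0 0; 0 0 0 0 0 0; 0 0 0 0 0 0", "claw": 5, "squeeze": 80}}

```text
time: 7.75
ee_pos: [0.5877, -0.2963, 0.0796]
orientation: [2.966, -0.187, -0.846]
force: [2.0, -0.5, 2.6]
opening: 0.0105
grip_force: 79.3
```

Request:
{"method": "arm_command", "body": {"motion": "0 0 -10 0 0 0; 0 0 -20 0 0 0; 0 0 -30 0 0 0; 0 0 -40 0 0 0; 0 0 -40 0 0 0; 0 0 -40 0 0 0; 0 0 -40 0 0 0; 0 0 0 0 0 0; 0 0 0 0 0 0"}}

```text
time: 8.65
ee_pos: [0.6915, -0.2899, 0.2585]
orientation: [2.968, -0.183, -0.815]
force: [-0.2, -0.1, -1.5]
opening: 0.0109
grip_force: 78.7
```

```bash
python3 - <<'E'
from plan import *
s=arm.get_state();print(s['joint_pos'].round(2),s['ee_pos'],s['opening'],s['grip_force'])
for k in (83,140): rel(toolR(Rn.from_euler('z',np.radians(k))),[.4936,.0789,.19])
E
```

```text
[ 0.15  0.96  0.34  0.86 -0.04  1.84 -1.27] [ 0.69149952 -0.28994511  0.25854744] 0.010902368831457626 78.74850153923035
t 8.65 turn rv [ 0.0916  0.53   -0.0007] deg 30.8 | then shift (new tool axes, mm) [-241.4 -342.    68.5] | shift in old axes [-182.  -352.1  150.9]
t 8.65 turn rv [-0.1795  0.5307 -0.9707] deg 64.2 | then shift (new tool axes, mm) [ 155.3 -388.7   68.5] | shift in old axes [-182.  -352.1  150.9]
```

Request:
{"method": "arm_command", "body": {"motion": "0 0 0 -0.0224 0.0663 -0.1213; 0 0 0 -0.0224 0.0663 -0.1213; 0 0 0 -0.0224 0.0663 -0.1213; 0 0 0 -0.0224 0.0663 -0.1213; 0 0 0 -0.0224 0.0663 -0.1213; 0 0 0 -0.0224 0.0663 -0.1213; 0 0 0 -0.0224 0.0663 -0.1213; 0 0 0 -0.0224 0.0663 -0.1213; 15 -39 0 0 0 0; 15 -39 0 0 0 0; 15 -39 0 0 0 0; 15 -39 0 0 0 0; 15 -39 0 0 0 0; 16 -39 0 0 0 0; 16 -39 5 0 0 0; 16 -39 5 0 0 0; 16 -39 10 0 0 0; 16 -38 10 0 0 0"}}

```text
time: 10.45
ee_pos: [0.4901, 0.0785, 0.2256]
orientation: [2.849, 1.325, -0.01]
force: [1.5, 0.7, -2.7]
opening: 0.0109
grip_force: 78.7
```

Request:
{"method": "arm_command", "body": {"motion": "0 0 0 0 0 0; 0 0 0 0 0 0; 0 0 0 0 0 0"}}

```text
time: 10.75
ee_pos: [0.493, 0.077, 0.227]
orientation: [2.847, 1.324, -0.005]
force: [-0.7, -0.8, -1.5]
opening: 0.0108
grip_force: 78.7
```

```bash
python3 - <<'E'
from plan import *
from fit import *
s=arm.get_state();print(s['joint_pos'].round(2),s['ee_pos'],s['orientation'],s['force'])
rel(toolR(Rn.from_euler('z',np.radians(140))),[.4936,.0789,.14])
ims={n:shot(n,f'pics/{n}8.png')[:,:,::-1].copy() for n in('wrist','scene','side')}
c0=np.array(s['ee_pos'])-[0,0,.035]
p0=np.r_[c0,0,0.0001,np.radians(140)]
obs=[(PF('wrist','pics/wrist8.png'),ims['wrist'])]
o=overlay(obs,p0,.04,[(100,60,320,240)],(400,300))
ob2=[(P('scene'),ims['scene']),(P('side'),ims['side'])]
f=lambda c:(lambda q:(int(q[0])-60,int(q[1])-45,120,90))(proj(c,c0-[0,0,.03]))
cv2.imwrite('pics/m7.png',np.vstack([np.hstack([o,o*0]),overlay(ob2,p0,.04,[f(c) for c,_ in ob2],(400,300))]))
E
```

```text
[-0.13  0.26 -0.11  1.99  0.04  0.9  -0.96] [0.49300793 0.07698747 0.22699398] [ 2.84738916  1.32388737 -0.00513233] [-0.74406286 -0.82534013 -1.46113813]
t 10.75 turn rv [-0.      0.0036 -0.0022] deg 0.2 | then shift (new tool axes, mm) [ 1.8 -0.8 87. ] | shift in old axes [ 2.2 -0.8 87. ]
```

View pics/m7.png

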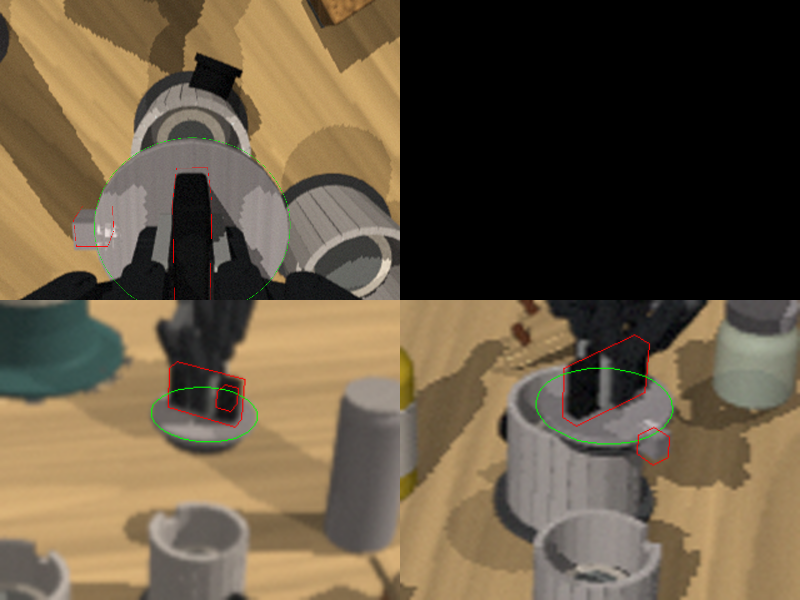

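```bash
cat > inhand.py <<'E'
from fit import *
import sys
def inhand(tag,R,key,mouth,zs=None):
    st=np.load(f'pics/wrist{tag}.png.npy');tcp=st[:3];out={}
    I={n:cv2.imread(f'pics/{n}{tag}.png') for n in('wrist','scene','side')}
    W=[(PF('wrist',f'pics/wrist{tag}.png'),I['wrist'])];S=[(P(n),I[n]) for n in('scene','side')]
    p0=np.r_[tcp-[0,0,.035],0,1e-4,np.radians(key)]
    for nm,ob,st_,hd in(('wrist',W,(.004,.004,0,0,0,.06),False),('wristz',W,(.004,.004,.004,0,0,.06),False),('ss',S,(.005,.005,.005,0,0,.1),True)):
        p,c=min((fit_edge(ob,p0+np.r_[dx,dy,dz,0,0,0],R,tilt=1e-4,steps=st_,hand=hd,wk=.5,sig=(1.5,.8)) for dx in(-.002,.002) for dy in(-.002,.002) for dz in((0,) if st_[2]==0 else (-.002,.002))),key=lambda r:r[1])
        print(nm,'seat-TCP mm',((p[:3]-tcp)*1000).round(1),'key',np.degrees(p[5]).round(1),'cost',round(float(c),1))
    # rim in scene+side
    G=[(c,(lambda g:np.hypot(cv2.Sobel(g,5,1,0),cv2.Sobel(g,5,0,1)))(cv2.GaussianBlur(im.astype(np.float32).mean(2),(0,0),1))) for c,im in S]
    def cost(x):
        t=0
        for c,g in G:
            for r in(R,R-.006):
                q=pj(c,circ(x,r,0)).astype(np.float32);t-=np.minimum(cv2.remap(g,q[:,0].reshape(1,-1),q[:,1].reshape(1,-1),1),60).mean()
        return t
    x=min((minimize(cost,np.array(mouth)+[a,b,0],method='Nelder-Mead',options=dict(initial_simplex=np.array(mouth)+[a,b,0]+np.vstack([np.zeros(3),.004*np.eye(3)]))) for a in(-.002,.002) for b in(-.002,.002)),key=lambda r:r.fun)
    print('rim ss',x.x.round(4),'wrist rim',mouth,'tcp',tcp.round(4))
E
python3 -c "
from inhand import *
inhand(8,.04,140,[.4936,.0789,.09])"
```

```text
wrist seat-TCP mm [ -0.8  -0.1 -35. ] key 140.8 cost -62.9
wristz seat-TCP mm [ -1.1  -0.3 -35.9] key 140.9 cost -63.7
ss seat-TCP mm [  0.4  -2.6 -36.7] key 139.3 cost -143.1
rim ss [0.4919 0.0734 0.0893] wrist rim [0.4936, 0.0789, 0.09] tcp [0.493 0.077 0.227]
```

Request:
{"method": "arm_command", "body": {"motion": "-20 0 10 0 0 0; -20 0 10 0 0 0; -15 0 10 0 0 0; 0 0 0 0 0 0; 0 0 0 0 0 0; 0 0 0 0 0 0"}}

```text
time: 11.5
ee_pos: [0.4595, 0.0371, 0.1988]
orientation: [2.845, 1.328, 0.002]
force: [-0.3, -1.4, -0.6]
opening: 0.011
grip_force: 78.8
```

```bash
python3 - <<'E'
from plan import *
from inhand import *
for n in('wrist','scene','side'): shot(n,f'pics/{n}9.png')
inhand(9,.04,140,[.4936,.0789,.09])
C=PF('wrist','pics/wrist9.png')
print(pj(C,circ([.4936,.0789,.09],.04,0,8)).round(0).tolist())
x0=np.array([.4936,.0789,.09])
for d in ([0,0,0],[.002,.002,0],[-.002,-.002,0],[.002,-.002,0]):print(fit_rim(['pics/wrist9.png'],x0+d,.04))
# fixed z=.09
def cost2(xy,g):
    t=0
    for r in(.04,.034):
        q=pj(C,circ([*xy,.09],r,0)).astype(np.float32);t-=np.minimum(cv2.remap(g,q[:,0].reshape(1,-1),q[:,1].reshape(1,-1),1),60).mean()
    return t
for s in(2,1): print(minimize(cost2,x0[:2],args=(grad('pics/wrist9.png',s),),method='Nelder-Mead',options=dict(initial_simplex=x0[:2]+.004*np.array([[0,0],[1,0],[0,1]]))).x)
E
```

```text
wrist seat-TCP mm [ -1.   -0.1 -35. ] key 141.0 cost -53.5
wristz seat-TCP mm [ -1.2  -0.1 -35.9] key 141.1 cost -54.6
ss seat-TCP mm [ -1.3  -3.9 -38.8] key 130.2 cost -146.9
rim ss [0.4894 0.0747 0.0892] wrist rim [0.4936, 0.0789, 0.09] tcp [0.4595 0.0371 0.1988]
[[297.0, 86.0], [257.0, 64.0], [214.0, 78.0], [195.0, 119.0], [210.0, 160.0], [247.0, 179.0], [287.0, 167.0], [308.0, 129.0]]
(array([0.49345145, 0.07812397, 0.08889158]), np.float32(-94.90107))
(array([0.49669145, 0.0837988 , 0.08060641]), np.float32(-76.98567))
(array([0.49349882, 0.078197  , 0.08907625]), np.float32(-94.91054))
(array([0.49361289, 0.07818929, 0.08906116]), np.float32(-94.91022))
[0.49359465 0.07815182]
[0.49378745 0.07840731]
```

```bash
python3 - <<'E'
from plan import *
rel(toolR(Rn.from_euler('z',np.radians(139.5))),[.4945,.0782,.146])
E
```

```text
t 11.65 turn rv [0.0018 0.     0.0098] deg 0.6 | then shift (new tool axes, mm) [54.3  0.4 52.5] | shift in old axes [54.3  0.8 52.5]
```

Request:
{"method": "arm_command", "body": {"motion": "20 0 0 0 0 0; 20 0.5 0 0 0 0; 14.3 0 5 0 0 0; 0 0 20 0 0 0; 0 0 18 0 0 0; 0 0 9.5 0 0 0; 0 0 0 0 0 0; 0 0 0 0 0 0; 0 0 0 0 0 0"}}

```text
time: 12.55
ee_pos: [0.4942, 0.0779, 0.1464]
orientation: [2.845, 1.327, 0.002]
force: [0.8, 0.6, -1.3]
opening: 0.0112
grip_force: 78.8
```

```bash
python3 - <<'E'
from plan import *
s=arm.get_state();print(s['force'],s['ee_pos'])
rel(toolR(Rn.from_euler('z',np.radians(139.5))),[.4945,.0782,.1335])
E
```

```text
[ 0.84337315  0.56708423 -1.27402843] [0.49422592 0.0778905  0.14635761]
t 12.55 turn rv [ 0.0023 -0.0003  0.0089] deg 0.5 | then shift (new tool axes, mm) [ 0.4  0.  12.9] | shift in old axes [ 0.4 -0.  12.9]
```

Request:
{"method": "arm_command", "body": {"motion": "0.3 0 4 0 0 0; 0 0 3 0 0 0; 0 0 2 0 0 0; 0 0 2 0 0 0; 0 0 0 0 0 0; 0 0 0 0 0 0"}}

```text
time: 13.15
ee_pos: [0.4938, 0.078, 0.1345]
orientation: [2.846, 1.327, -0.001]
force: [0.8, 0.2, -2.0]
opening: 0.0107
grip_force: 78.8
```

Request:
{"method": "arm_command", "body": {"motion": "0 0 1 0 0 0; 0 0 1 0 0 0; 0 0 0 0 0 0; 0 0 0 0 0 0"}}

```text
time: 13.55
ee_pos: [0.4938, 0.078, 0.1325]
orientation: [2.846, 1.327, -0.001]
force: [0.4, -0.6, -1.7]
opening: 0.0109
grip_force: 78.8
```

Request:
{"method": "arm_command", "body": {"motion": "0 0 1 0 0 0; 0 0 1 0 0 0; 0 0 0 0 0 0; 0 0 0 0 0 0"}}

```text
time: 13.95
ee_pos: [0.494, 0.078, 0.1312]
orientation: [2.846, 1.327, 0.0]
force: [-0.8, -1.0, 5.4]
opening: 0.0109
grip_force: 79.9
```

Request:
{"method": "arm_command", "body": {"motion": "0 0 1 0 0 0; 0 0 0 0 0 0; 0 0 0 0 0 0"}}

```text
time: 14.25
ee_pos: [0.4942, 0.078, 0.1311]
orientation: [2.845, 1.327, 0.0]
force: [-4.4, -1.2, 12.0]
opening: 0.0107
grip_force: 80.9
```

Request:
{"method": "arm_command", "body": {"motion": "0 0 0 0 0 -0.1; 0 0 0 0 0 -0.12; 0 0 0 0 0 -0.12; 0 0 0 0 0 -0.12; 0 0 0 0 0 -0.12; 0 0 0 0 0 -0.12; 0 0 0 0 0 -0.12; 0 0 0 0 0 0; 0 0 0 0 0 0"}}

```text
time: 15.15
ee_pos: [0.4945, 0.0795, 0.1311]
orientation: [2.08, 2.352, 0.002]
force: [-2.3, 2.5, 10.8]
opening: 0.0107
grip_force: 80.7
```

```bash
python3 - <<'E'
from plan import *
from inhand import *
s=arm.get_state();print(s['force'],s['ft_torque'],s['ee_pos'],s['opening'])
M=Rn.from_rotvec(s['orientation']).as_matrix();print('key az',np.degrees(np.arctan2(-M[1,1],-M[0,1])))
for n in('wrist','scene','side'): shot(n,f'pics/{n}10.png')
inhand(10,.04,187,[.4936,.0783,.09])
E
```

```text
[-2.33382771  2.53847871 10.81291027] [ 0.58349585  1.01711917 -0.01487761] [0.49449127 0.0794506  0.13109793] 0.01069363535115727
key az -172.98038740618037
wrist seat-TCP mm [  0.3  -0.1 -35. ] key 189.1 cost -63.6
wristz seat-TCP mm [  0.2  -0.2 -35.4] key 188.9 cost -63.8
ss seat-TCP mm [ -0.5  -0.3 -34.1] key 185.8 cost -150.5
rim ss [0.4921 0.0863 0.0975] wrist rim [0.4936, 0.0783, 0.09] tcp [0.4945 0.0795 0.1311]
```

Request:
{"method": "arm_command", "body": {"motion": "0 0 0.2 0 0 -0.05; 0 0 0.2 0 0 -0.05; 0 0 0.2 0 0 -0.05; 0 0 0.2 0 0 -0.05; 0 0 0.2 0 0 -0.05; 0 0 0.2 0 0 -0.05; 0 0 0.2 0 0 -0.05; 0 0 0 0 0 0; 0 0 0 0 0 0"}}

```text
time: 16.2
ee_pos: [0.4936, 0.078, 0.1279]
orientation: [1.642, 2.678, -0.002]
force: [-0.8, 0.6, -1.1]
opening: 0.0109
grip_force: 79.0
```

Request:
{"method": "arm_command", "body": {"motion": "0 0 1 0 0 0; 0 0 1 0 0 0; 0 0 1 0 0 0; 0 0 1 0 0 0; 0 0 0 0 0 0; 0 0 0 0 0 0"}}

```text
time: 16.8
ee_pos: [0.4936, 0.078, 0.1239]
orientation: [1.64, 2.679, -0.002]
force: [-1.9, 1.3, -2.0]
opening: 0.0107
grip_force: 78.9
```

Request:
{"method": "arm_command", "body": {"motion": "0 0 1 0 0 0; 0 0 1 0 0 0; 0 0 0 0 0 0; 0 0 0 0 0 0"}}

```text
time: 17.2
ee_pos: [0.4936, 0.078, 0.1233]
orientation: [1.64, 2.678, -0.003]
force: [-6.1, 0.1, 12.3]
opening: 0.0108
grip_force: 81.0
```

Request:
{"method": "arm_command", "body": {"motion": "0 0 -1 0 0 0; 0 0 0 0 0 0; 0 0 0 0 0 0; 0 0 0 0 0 0; 0 0 -10 0 0 0; 0 0 -20 0 0 0; 0 0 -30 0 0 0; 0 0 -40 0 0 0; 0 0 -40 0 0 0; 0 0 0 0 0 0; 0 0 0 0 0 0", "claw": 50}}

```text
time: 18.3
ee_pos: [0.4942, 0.0782, 0.2645]
orientation: [1.639, 2.676, 0.0]
force: [-0.2, 0.6, -0.2]
opening: 0.0499
grip_force: 0.0
```

```bash
python3 - <<'E'
from plan import *
from fit import *
s=arm.get_state();print(s['joint_pos'].round(2))
im=shot('wrist','pics/w11.png')[:,:,::-1].copy();ob=[(PF('wrist','pics/w11.png'),im)]
for st in((.004,.004,0,0,0,.06),(.004,.004,.004,0,0,.06)):
  p,c=fit_edge(ob,np.r_[.4936,.0783,.09,0,1e-4,np.radians(210)],.04,tilt=1e-4,steps=st);print(p[:3].round(4),np.degrees(p[5]).round(1),c)
p=np.load('LARGE.npy');L=lidR(*p[3:]);lz=L.as_matrix()[:,2];print(p,toolR(L).as_rotvec())
rel(toolR(L),p[:3]+.155*lz)
E
```

```text
[ 0.15  0.24 -0.43  1.93  0.12  0.99  0.13]
[0.4939 0.079  0.09  ] 210.5 -141.42274475097656
[0.4937 0.0795 0.0923] 210.5 -142.63760375976562
[0.57692783 0.28287497 0.05791637 0.37650861 0.55850536 1.53881716] [ 2.83224733 -0.04529032 -0.7504722 ]
t 18.35 turn rv [ 0.3957 -0.5401  2.0112] deg 121.5 | then shift (new tool axes, mm) [ 155.4 -241.4  -61.9] | shift in old axes [136.8 249.3  73.5]
```

Request:
{"method": "arm_command", "body": {"motion": "0 0 0 0.0264 -0.036 0.1341; 0 0 0 0.0264 -0.036 0.1341; 0 0 0 0.0264 -0.036 0.1341; 0 0 0 0.0264 -0.036 0.1341; 0 0 0 0.0264 -0.036 0.1341; 0 0 0 0.0264 -0.036 0.1341; 0 0 0 0.0264 -0.036 0.1341; 0 0 0 0.0264 -0.036 0.1341; 0 0 0 0.0264 -0.036 0.1341; 0 0 0 0.0264 -0.036 0.1341; 0 0 0 0.0264 -0.036 0.1341; 0 0 0 0.0264 -0.036 0.1341; 0 0 0 0.0264 -0.036 0.1341; 0 0 0 0.0264 -0.036 0.1341; 0 0 0 0.0264 -0.036 0.1341; 0 0 0 0 0 0", "claw": 60}}

```text
time: 19.95
ee_pos: [0.4935, 0.0772, 0.2612]
orientation: [2.83, -0.048, -0.756]
force: [-1.0, -0.4, -0.4]
opening: 0.0597
grip_force: 0.0
```

Request:
{"method": "arm_command", "body": {"motion": "19 -30 -8 0 0 0; 19 -30 -8 0 0 0; 19 -30 -8 0 0 0; 19 -30 -8 0 0 0; 20 -30 -8 0 0 0; 20 -30 -8 0 0 0; 20 -30 -7 0 0 0; 20 -31 -7 0 0 0; 0 0 0 0 0 0; 0 0 0 0 0 0; 0 0 0 0 0 0"}}

```text
time: 21.05
ee_pos: [0.6541, 0.3118, 0.1894]
orientation: [2.832, -0.045, -0.751]
force: [-0.3, -1.1, 0.6]
opening: 0.06
grip_force: 0.0
```

```bash
python3 - <<'E'
from plan import *
from fit import *
s=arm.get_state();print(s['joint_pos'].round(2))
p=np.load('LARGE.npy')
im=shot('wrist','pics/w12.png')[:,:,::-1].copy()
o3=[(PF('wrist',f'pics/w{i}.png'),cv2.imread(f'pics/w{i}.png')) for i in (12,3,4)]
q,c=fit_edge(o3,p,.05,tilt=np.radians(32));print(q.round(4),c,p.round(4))
for p in(p,q):
  L=lidR(*p[3:]);lz=L.as_matrix()[:,2];rel(toolR(L),p[:3]+.035*lz)
E
```

```text
[-0.45  0.98 -0.06  0.94 -0.01  1.78 -2.09]
[0.5758 0.2822 0.0573 0.3837 0.5585 1.5342] -140.61639404296875 [0.5769 0.2829 0.0579 0.3765 0.5585 1.5388]
t 21.1 turn rv [-0.0007 -0.0005 -0.0003] deg 0.1 | then shift (new tool axes, mm) [ -0.6  -1.7 121. ] | shift in old axes [ -0.7  -1.6 121. ]
t 21.1 turn rv [-0.0041  0.001   0.0054] deg 0.4 | then shift (new tool axes, mm) [ -1.5  -1.7 122.1] | shift in old axes [ -1.4  -1.2 122.2]
```

Request:
{"method": "arm_command", "body": {"motion": "-1 -1 20 0 0 0; 0 -0.5 20 0 0 0; 0 0 20 0 0 0; 0 0 20 0 0 0; 0 0 15 0 0 0; 0 0 10 0 0 0; 0 0 8 0 0 0; 0 0 8 0 0 0; 0 0 0 0 0 0"}}

```text
time: 22.0
ee_pos: [0.5932, 0.2904, 0.0864]
orientation: [2.832, -0.046, -0.752]
force: [0.7, -0.3, -0.4]
opening: 0.0601
grip_force: 0.0
```

Request:
{"method": "arm_command", "body": {"motion": "0 0 0 0 0 0; 0 0 0 0 0 0; 0 0 0 0 0 0; 0 0 0 0 0 0; 0 0 0 0 0 0; 0 0 0 0 0 0", "claw": 5, "squeeze": 90}}

```text
time: 22.6
ee_pos: [0.5946, 0.2895, 0.0874]
orientation: [2.831, -0.047, -0.749]
force: [2.8, -5.1, 5.4]
opening: 0.0103
grip_force: 88.3
```

Request:
{"method": "arm_command", "body": {"motion": "0 0 -10 0 0 0; 0 0 -20 0 0 0; 0 0 -30 0 0 0; 0 0 -30 0 0 0; 0 0 -30 0 0 0; 0 0 0 0 0 0; 0 0 0 0 0 0"}}

```text
time: 23.3
ee_pos: [0.6522, 0.3152, 0.1875]
orientation: [2.834, -0.044, -0.752]
force: [0.9, 0.0, -3.5]
opening: 0.0105
grip_force: 88.2
```

```bash
python3 - <<'E'
from plan import *
s=arm.get_state();print(s['joint_pos'].round(2),s['ee_pos'],s['opening'],s['grip_force'],s['force'])
rel(toolR(Rn.from_euler('z',np.radians(70))),[.527,-.0831,.23])
E
```

```text
[-0.45  0.98 -0.06  0.94 -0.02  1.77 -2.1 ] [0.65222667 0.31523289 0.18752171] 0.01052933768137777 88.2348883152008 [ 0.91359382  0.01519027 -3.46102391]
t 23.3 turn rv [0.2995 0.474  0.3098] deg 36.7 | then shift (new tool axes, mm) [ 18.6 417.1 -42.5] | shift in old axes [-97.  395.2 102.8]
```

Request:
{"method": "arm_command", "body": {"motion": "0 0 -10 0.06 0.0948 0.062; 0 0 -10 0.06 0.0948 0.062; 0 0 -10 0.06 0.0948 0.062; 0 0 -10 0.06 0.0948 0.062; 0 0 -10 0.06 0.0948 0.062; 0 38 0 0 0 0; 2 38 0 0 0 0; 2 38 0 0 0 0; 2 38 0 0 0 0; 2 38 0 0 0 0; 2 38 0 0 0 0; 2 38 0 0 0 0; 2 38 0 0 0 0; 2 38 0 0 0 0; 2 38 0 0 0 0; 0 37 0 0 0 0; 0 0 0 0 0 0; 0 0 0 0 0 0; 0 0 0 0 0 0"}}

```text
time: 25.2
ee_pos: [0.5412, -0.0768, 0.2344]
orientation: [3.094, -0.544, -0.002]
force: [0.8, -0.5, -3.1]
opening: 0.0107
grip_force: 88.3
```

```bash
python3 - <<'E'
from plan import *
s=arm.get_state();print(s['joint_pos'].round(2),s['ee_pos'],s['opening'],s['grip_force'],s['force'])
rel(toolR(Rn.from_euler('z',np.radians(70))),[.527,-.0831,.2])
E
```

```text
[ 0.01  0.32  0.08  1.88 -0.03  0.94 -1.81] [ 0.541198   -0.07680742  0.23442369] 0.010668285655422187 88.26074838638306 [ 0.76185116 -0.52584757 -3.05158183]
t 25.2 turn rv [0.0005 0.0015 0.0007] deg 0.1 | then shift (new tool axes, mm) [-11.2  10.8  34.4] | shift in old axes [-11.1  10.7  34.4]
```

Request:
{"method": "arm_command", "body": {"motion": "-25 4 12 0 0 0; -25 4 12 0 0 0; -22 3 10 0 0 0; 0 0 0 0 0 0; 0 0 0 0 0 0; 0 0 0 0 0 0"}}

```text
time: 25.8
ee_pos: [0.4719, -0.0634, 0.2019]
orientation: [3.093, -0.545, 0.004]
force: [0.2, 0.0, -2.1]
opening: 0.0109
grip_force: 88.2
```

```bash
python3 - <<'E'
from plan import *
from inhand import *
for n in('wrist','scene','side'): shot(n,f'pics/{n}13.png')
inhand(13,.05,70,[.527,-.0831,.09])
x0=np.array([.527,-.0831,.09]);C=PF('wrist','pics/wrist13.png')
for d in ([0,0,0],[.002,.002,0],[-.002,-.002,0]):print(fit_rim(['pics/wrist13.png'],x0+d,.05))
rel(toolR(Rn.from_euler('z',np.radians(70))),[.527,-.0831,.146])
E
```

```text
wrist seat-TCP mm [ -0.1   1.2 -35. ] key 72.3 cost -58.9
wristz seat-TCP mm [  1.1   2.9 -28.3] key 74.5 cost -63.3
ss seat-TCP mm [ -2.8   2.  -38.3] key 66.8 cost -148.1
rim ss [ 0.5279 -0.0895  0.0885] wrist rim [0.527, -0.0831, 0.09] tcp [ 0.4719 -0.0634  0.2019]
(array([ 0.52769035, -0.08370689,  0.08916342]), np.float32(-97.9126))
(array([ 0.52911942, -0.0773918 ,  0.08739606]), np.float32(-75.02024))
(array([ 0.52776963, -0.08391828,  0.08944896]), np.float32(-97.90054))
t 25.95 turn rv [ 0.0006 -0.0017 -0.0006] deg 0.1 | then shift (new tool axes, mm) [58.7 -1.  55.7] | shift in old axes [58.6 -1.  55.8]
```

Request:
{"method": "arm_command", "body": {"motion": "20 0 0 0 0 0; 20 -0.3 0 0 0 0; 19.5 0 5 0 0 0; 0 0 20 0 0 0; 0 0 20 0 0 0; 0 0 10 0 0 0; 0 0 0 0 0 0; 0 0 0 0 0 0; 0 0 0 0 0 0"}}

```text
time: 26.85
ee_pos: [0.5275, -0.0844, 0.1476]
orientation: [3.093, -0.547, 0.004]
force: [0.8, -0.2, -2.1]
opening: 0.0109
grip_force: 88.2
```

```bash
python3 - <<'E'
from plan import *
s=arm.get_state();print(s['force'],s['ee_pos'])
rel(toolR(Rn.from_euler('z',np.radians(70))),[.5275,-.084,.1335])
E
```

```text
[ 0.80483725 -0.20999918 -2.09610479] [ 0.52747147 -0.0843532   0.14755595]
t 26.85 turn rv [ 0.0004 -0.0028 -0.001 ] deg 0.2 | then shift (new tool axes, mm) [-0.1 -0.3 14.1] | shift in old axes [-0.1 -0.3 14.1]
```

Request:
{"method": "arm_command", "body": {"motion": "0 -0.3 4 0 0 0; 0 0 3 0 0 0; 0 0 2 0 0 0; 0 0 2 0 0 0; 0 0 0 0 0 0; 0 0 0 0 0 0"}}

```text
time: 27.45
ee_pos: [0.5268, -0.084, 0.1355]
orientation: [3.093, -0.547, 0.001]
force: [0.5, -0.1, -2.9]
opening: 0.0104
grip_force: 88.2
```

Request:
{"method": "arm_command", "body": {"motion": "0 0 1 0 0 0; 0 0 1 0 0 0; 0 0 1 0 0 0; 0 0 0 0 0 0; 0 0 0 0 0 0"}}

```text
time: 27.95
ee_pos: [0.527, -0.0842, 0.1336]
orientation: [3.093, -0.547, 0.002]
force: [-3.1, -1.2, 7.0]
opening: 0.0106
grip_force: 89.7
```

Request:
{"method": "arm_command", "body": {"motion": "0 0 0.6 0 0 0; 0 0 0 0 0 0; 0 0 0 0 0 0"}}

```text
time: 28.25
ee_pos: [0.527, -0.0843, 0.1335]
orientation: [3.093, -0.547, 0.002]
force: [-4.5, -0.6, 10.9]
opening: 0.0108
grip_force: 90.3
```

Request:
{"method": "arm_command", "body": {"motion": "0 0 0 0 0 -0.1; 0 0 0 0 0 -0.12; 0 0 0 0 0 -0.12; 0 0 0 0 0 -0.12; 0 0 0 0 0 -0.12; 0 0 0 0 0 -0.12; 0 0 0 0 0 -0.08; 0 0 0 0 0 0; 0 0 0 0 0 0"}}

```text
time: 29.15
ee_pos: [0.5289, -0.0845, 0.1338]
orientation: [3.067, 0.668, 0.008]
force: [2.2, -1.0, 6.7]
opening: 0.0105
grip_force: 89.7
```

```bash
python3 - <<'E'
from plan import *
from inhand import *
s=arm.get_state();print(s['force'],s['ft_torque'],s['ee_pos'],s['opening'])
M=Rn.from_rotvec(s['orientation']).as_matrix();print('key az',np.degrees(np.arctan2(-M[1,1],-M[0,1])))
for n in('wrist','scene','side'): shot(n,f'pics/{n}14.png')
inhand(14,.05,115,[.5275,-.084,.09])
E
```

```text
[ 2.20953141 -0.95791802  6.71161616] [ 0.24059943 -0.03356351 -0.0127205 ] [ 0.52885828 -0.08451694  0.13377198] 0.010479624611429027
key az 114.57741520579133
wrist seat-TCP mm [ -0.3   0.8 -35. ] key 117.1 cost -58.5
wristz seat-TCP mm [ -0.4   1.  -37.9] key 116.2 cost -60.2
ss seat-TCP mm [  0.4   0.3 -39.7] key 113.1 cost -148.2
rim ss [ 0.53   -0.0823  0.0981] wrist rim [0.5275, -0.084, 0.09] tcp [ 0.5289 -0.0845  0.1338]
```

Request:
{"method": "arm_command", "body": {"motion": "0 0 0.3 0 0 -0.05; 0 0 0.3 0 0 -0.05; 0 0 0.3 0 0 -0.05; 0 0 0.2 0 0 -0.05; 0 0 0.2 0 0 -0.05; 0 0 0.2 0 0 -0.05; 0 0 0 0 0 0; 0 0 0 0 0 0"}}

```text
time: 30.1
ee_pos: [0.5287, -0.0844, 0.1325]
orientation: [2.932, 1.119, 0.006]
force: [-0.2, 0.0, 9.2]
opening: 0.0108
grip_force: 90.0
```

Request:
{"method": "arm_command", "body": {"motion": "0 0 0.2 0 0 -0.03; 0 0 0.2 0 0 -0.03; 0 0 0 0 0 0; 0 0 0 0 0 0"}}

```text
time: 30.5
ee_pos: [0.5264, -0.084, 0.1296]
orientation: [2.899, 1.208, -0.001]
force: [1.0, -0.4, -2.9]
opening: 0.0107
grip_force: 88.4
```

Dropped in; lower to home (~0.1255).

Request:
{"method": "arm_command", "body": {"motion": "0 0 1 0 0 0; 0 0 1 0 0 0; 0 0 1 0 0 0; 0 0 0 0 0 0; 0 0 0 0 0 0"}}

```text
time: 31.0
ee_pos: [0.5268, -0.084, 0.127]
orientation: [2.899, 1.208, 0.0]
force: [0.7, -0.0, -3.4]
opening: 0.0103
grip_force: 88.4
```

Request:
{"method": "arm_command", "body": {"motion": "0 0 1 0 0 0; 0 0 1 0 0 0; 0 0 0 0 0 0; 0 0 0 0 0 0"}}

```text
time: 31.4
ee_pos: [0.527, -0.0841, 0.1258]
orientation: [2.898, 1.208, 0.0]
force: [-1.9, -0.3, 5.6]
opening: 0.0103
grip_force: 89.5
```

Request:
{"method": "arm_command", "body": {"motion": "0 0 0.7 0 0 0; 0 0 0 0 0 0; 0 0 0 0 0 0; 0 0 0 0 0 0"}}

```text
time: 31.8
ee_pos: [0.527, -0.0841, 0.1259]
orientation: [2.898, 1.208, 0.0]
force: [-4.0, -0.3, 10.4]
opening: 0.0105
grip_force: 90.4
```

Request:
{"method": "arm_command", "body": {"motion": "0 0 -1 0 0 0; 0 0 0 0 0 0; 0 0 0 0 0 0; 0 0 0 0 0 0; 0 0 -10 0 0 0; 0 0 -20 0 0 0; 0 0 -30 0 0 0; 0 0 -40 0 0 0; 0 0 -40 0 0 0; 0 0 0 0 0 0; 0 0 0 0 0 0; 0 0 0 0 0 0", "claw": 50}}

```text
time: 33.0
ee_pos: [0.526, -0.0839, 0.2646]
orientation: [2.899, 1.208, -0.002]
force: [0.3, -0.1, -0.3]
opening: 0.0501
grip_force: 0.0
```

```bash
python3 - <<'E'
from fit import *
im=shot('wrist','pics/w15.png')[:,:,::-1].copy();ob=[(PF('wrist','pics/w15.png'),im)]
for st in((.004,.004,0,0,0,.06),(.004,.004,.004,0,0,.06)):
  p,c=fit_edge(ob,np.r_[.527,-.084,.09,0,1e-4,np.radians(135)],.05,tilt=1e-4,steps=st);print(p[:3].round(4),np.degrees(p[5]).round(1),c)
a=overlay(ob,p,.05,[(0,0,512,384)],(400,300));s=shot('side','pics/side15.png')[:,:,::-1];c=shot('scene','pics/scene15.png')[:,:,::-1]
cv2.imwrite('pics/m8.png',np.vstack([np.hstack([a,cv2.resize(s,(400,300))]),np.hstack([cv2.resize(s[140:260,200:360],(400,300)),cv2.resize(c[150:270,170:330],(400,300))])]))
E
```

```text
[ 0.527  -0.0832  0.09  ] 136.8 -154.5956573486328
[ 0.5266 -0.0833  0.088 ] 137.1 -155.15011596679688
```

View pics/m8.png

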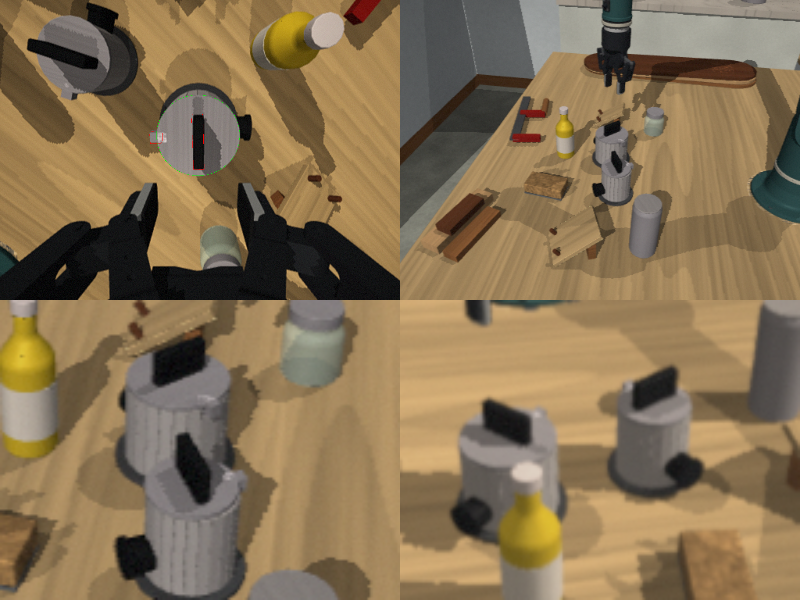

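Both lids sit flat with their keys in the notches, the bystanders are in place, and the gripper is clear.

```bash
python3 -c "
from cell import arm
print(arm.sign_off())"
```

```text
the job is handed in; nothing more can be done
None
```

Both lids were set on the rim, turned until their keys dropped into the notches, seated flat and released, with the bystanders left in place; I handed the job in at about 33 s, but no verdict was returned.

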